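# Trace the housing joint with the spring probe and hold it up aslant

### The arm

A 6-joint arm with a two-finger parallel gripper is mounted at the origin on the work surface. World frame = base frame: x ahead of the robot, y to its left, z up, the work surface at z = 0. Lengths are in m, angles in rad, forces in N, time in s.
With the tool pointing down it reaches from about 0.35 to 0.775 m from the base axis. Payload 7.3 kg.
Tool frame: the origin (TCP) lies on the centre line of the jaws, within the pads' length; the fingertips stand 25 mm ahead of it and the grasp point (between the pads) lies 6 mm ahead of it; z points along the fingers, y is the line along which they close (so a half turn about z gives the same grasp; the last joint's range is limited). The gripper opens to 92 mm and grips with 3 to 60 N. Pads are 19 mm wide; open, the fingers measure 130 mm over their backs; the gripper's body (75 mm by 190 mm) begins 47 mm behind the grasp point.
Start: joints at [1.199, 0.342, 1.524, -0, 1.275, -0.146], TCP at [0.118, 0.512, 0.252] pointing down, gripper open.
Joint ranges: [-2.53, 2.53], [-0.77, 2.02], [0.04, 2.7], [-1, 4.14], [0.28, 2.66], [-3.11, 3.11]. Speed limits (rad/s): [2.57, 2.57, 3.14, 3.14, 3.14, 3.14].

### API

Orientations are given as [roll, pitch, yaw] about the fixed x, y, z axes, in that order (R = Rz(yaw) Ry(pitch) Rx(roll)).
In Python, from cell import status, read_camera, camera_info, ticket, models gives the robot as it stands.
- The arm moves only by the tool send_rows, never from a script. Its argument "plan" is a list of rows, each an object with "offset": the shift along the tool's x, y, z in mm, a list of three; "yaw": the turn about the tool's z in rad. In form: [{"offset": [dx, dy, dz], "yaw": yaw}, ...]. A call has 1 to 20 rows; each row shifts and turns the commanded pose from where the row before left it, along the tool's axes as they then stand; what a row does not reach is not made up. A row lasts 1/10 s, in which the tool goes at most 50 mm and 8.59 degrees, less where a joint would pass 70% of its speed; a pose out of reach is approached as far as the arm can. A call is refused whole if a number of a shift passes 50 or a number of a turn 0.15, either way. A call with a gripper value outside its range is refused whole. "hand" is the closure, from 0 (fully open) to 1 (shut), set as the call begins (left out, the last holds). The fingers move at their own pace and stop on an object; "squeeze" is the grip in N (left out, the last holds). Time passes only in rows, so rows that do not move let the fingers close. It gives the time, the measured TCP pose, the force, the opening and the grip force at its end, in the units of the state.
- status.observe(): the state, without advancing time (a new reading comes with each control period).
- read_camera(name): name is "scene" or "top" or "wrist"; returns the picture (400x640x3 uint8, red, green, blue); there is no depth.
- camera_info(name): a dict with "vfov" (degrees; the focal length in pixels is half the picture's height over the tangent of half this angle, whatever the lens; pixels are square), "cx", "cy" (the principal point, pixels), "origin" and "attitude" of the camera in the world. Camera axes: x right, y down, z forward; pixel columns grow to the right and rows downward; lengths in m; the calibration is good to about 2 mm. A picture is of the moment at which its call begins: read the wrist's pose just before it. camera_info takes no time and is no camera call; for the wrist camera it gives the pose at the moment of the call.
- ticket.hand_in(): hands the job in; it is judged then, once.
Trained networks look in the newest picture that a camera, given by its name, has taken for a name from the list of things; names that differ only in an ending like _2 or _b are one class to them, and where a whole thing is asked for, a point or a joint stands for the part that bears it (a point fixed in the world has none). Each returns a list of dicts, best first, with "conf" (0 to 1); they miss things now and then, are a little off and sometimes report something else, mostly with a low value. They report only what shows in the picture. A call takes as long as a camera call. They do not tell look-alikes from the thing itself.
- models.regions_of(camera, label): "mask" (400x640 bool, what is visible of it) and "extent" ([left, top, right, bottom] in pixels, round what is visible of it).
The state is a dict: "time": time; "qpos": joint angles; "qvel": joint speeds; "joint_efforts": joint torques, N m; "tool_pos": TCP position; "tool_rot": TCP orientation; "contact_force": force on the tool from outside, world axes, zero at the start; "torque": the same for the moment, N m; "opening": finger opening in m; "grip_force": force on a finger pad.
Only numpy, scipy, OpenCV 4.12 (cv2) and the standard library are available. Lean on these libraries where they do the work, as an engineer would, in place of code of your own. Each camera call takes 0.05 s, during which the arm holds its last target. There are 200 camera calls.

### The job

Draw the spring-tipped probe straight up out of its stand and run its ball tip slowly, about 20 mm a second, along the straight seam on top of the bearing housing in the vise, from the end with the grease nipple to the other end, with the spring tip lightly pressed in all the way. Then lift it clear and lean it over to about 45 degrees from upright, the ball still the lower end, so that the tip can be looked at. Finish while holding it still like that in the gripper, tip at least 15 cm above the bench, and leave the plug gauge and the other parts where they are.

Things in the scene. Friction and masses are not known exactly. Their poses are not given: they have to be found in the camera images.
- probe: loose silver probe, round, about 0.24 kg, hanging upright by its flange in either socket of the stand. Origin: centre of the flange's underside; z up the probe, away from the ball. Above it: flange 32 mm wide to 6 mm, barrel 24 mm wide (grip here) from 6 to 56 mm, stub 16 mm wide to 68 mm. Below: shank 16 mm wide to -55 mm, thin stylus, 6 mm ball ending at -85 mm
- probe_tip (a point): the lowest point of the probe's ball tip, on the probe's axis, 85 mm below the probe's origin when the spring is relaxed; moves with the stylus
- stylus (a joint): how far the sprung stylus is pushed into the probe, m: 0 relaxed, 0.010 fully in; about 0.5 N to start, rising by 0.4 N per mm to about 4.5 N, then a hard stop
- stand: fixed dark steel stand, 80 x 170 mm, 100 mm high; origin at the centre of its underside, z up. Its two upright sockets, 18 mm wide and open below, lie at y = -45 and +45 mm (x = 0) of its frame; one holds the probe, the other the plug gauge, in either order. The probe is out once raised 85 mm
- vise: fixed cast grey vise, origin at the centre of its underside on the bench, z up; it squeezes along its y: fixed jaw at -y (to -80 mm), brass jaw and screw at +y (to +152 mm); 150 mm wide in x. No part of the vise itself is higher than 83 mm
- housing: split bearing housing clamped in the vise, top face 114 mm above the bench, level. Origin: middle of the seam on the top face; z up, x along the seam. The face is 76 mm long (x -38 to +38) and 40 mm wide; the seam is the thin dark line at y = 0. A brass grease nipple, 8 mm wide, 10 mm high, at x = -28, y = +14 mm marks the end to start from; finish at the +x end
- plug_gauge: plug gauge hanging upright in the stand's other socket, 90 mm from the probe, to be left alone: a thin 14 mm handle with a wide 28 mm head on top, 74 mm high above the stand (top 174 mm above the bench); origin at the underside of its flange
- cup: red bearing cup (ring) 80 mm across, 22 mm high, lying on the bench, to be left alone; origin at the centre of its underside
- roller: dark tapered roller standing on its big end, 32 mm across, 40 mm high, to be left alone; origin at the centre of its underside
- ring_gauge: chrome ring gauge 60 mm across with a 32 mm hole, 20 mm high, lying on the bench, to be left alone; origin at the centre of its underside
Mind the look-alikes: they are no part of the job. What is shaped like the probe but green or orange is not meant. Of the things like the stand, leave any that is red; of the rest the larger one is meant.

How it is judged:
By the outcome, as a careful person would: the job done as asked, in the order asked, and still so for the second after the job is handed in, while the arm keeps its last pose, push and grip.
It also fails if it takes over 51 s, if anything falls off the work surface, if the arm or the gripper's body presses on something with over 40 N, if the wrist force passes 120 N, or if a joint passes its speed limit or range.

## Working session

There is one attempt and no reset: what is moved stays moved. The work goes in short steps, Python scripts to look and compute and a tool call to move; the robot and the scene stay as the last step left them, time stands still between calls to the robot, and variables do not carry over. Pictures are saved under pics/ and viewed, at most 10 in all, crops included, and the job is handed in when it is done.

Besides the shell and the picture viewer there is one more tool, called after "Request:" by a JSON object that holds its "op" and its "data", one argument or row to a line. send_rows: Moves the arm, as the interface text tells. Its arguments: {"type":"object","properties":{"plan":{"type":"array"},"hand":{"type":"number"},"squeeze":{"type":"number"}},"required":["plan"]}

```bash
mkdir -p pics
cat > h.py <<'E'
import numpy as np, cv2
from cell import status, read_camera, camera_info, ticket, models
from scipy.spatial.transform import Rotation as R
def info(n):
    c=camera_info(n); f=200/np.tan(np.radians(c['vfov'])/2)
    A=np.array(c['attitude'],float)
    M=A if A.shape==(3,3) else R.from_euler('xyz',A).as_matrix()
    return f,c['cx'],c['cy'],np.array(c['origin']),M
def ray(n,u,v,z,I=None):
    f,cx,cy,o,M=I or info(n)
    d=M@np.array([(u-cx)/f,(v-cy)/f,1]); return o+d*(z-o[2])/d[2]
def proj(n,p,I=None):
    f,cx,cy,o,M=I or info(n)
    q=M.T@(np.array(p)-o); return np.array([cx+f*q[0]/q[2],cy+f*q[1]/q[2]])
def save(n,name):
    im=read_camera(n); cv2.imwrite('pics/'+name,im[:,:,::-1]); return im
E
python3 - <<'E'
from h import *
for n in ('top','scene','wrist'): print(n,camera_info(n))
a=save('top','top.png'); save('scene','scene.png')
for n in('top','scene'):
  for l in('probe','stand','housing','vise','plug_gauge','cup','roller','ring_gauge'):
    print(n,l,[(np.round(r['extent']).tolist(),round(r['conf'],2)) for r in models.regions_of(n,l)])
print(status.observe())
E
```

```text
top {'vfov': 51.9061464638901, 'cx': 310.890595717274, 'cy': 193.85656169565559, 'origin': array([ 0.34228192, -0.11167839,  1.10368638]), 'attitude': array([-2.94598182, -0.01678841, -1.56207864])}
scene {'vfov': 49.26663595989762, 'cx': 324.42734360207464, 'cy': 207.1272513079877, 'origin': array([ 1.18662607, -0.47821478,  0.59404222]), 'attitude': array([-2.17977318, -0.01094616,  1.04643454])}
wrist {'vfov': 69.91801700383564, 'cx': 318.32655492657335, 'cy': 202.86749008409615, 'origin': array([0.05484425, 0.52567077, 0.38351667]), 'attitude': array([2.89414189e+00, 1.28728834e-03, 1.34636486e+00])}
top probe [([327.0, 197.0, 340.0, 215.0], 0.72), ([332.0, 243.0, 346.0, 258.0], 0.57), ([297.0, 240.0, 312.0, 254.0], 0.44)]
top stand [([314.0, 182.0, 383.0, 230.0], 0.97), ([375.0, 263.0, 434.0, 291.0], 0.83), ([393.0, 170.0, 470.0, 224.0], 0.74)]
top housing [([192.0, 170.0, 224.0, 211.0], 0.95)]
top vise [([151.0, 161.0, 256.0, 233.0], 0.88)]
top plug_gauge [([361.0, 183.0, 377.0, 205.0], 0.46)]
top cup [([285.0, 114.0, 312.0, 140.0], 0.68)]
top roller [([340.0, 144.0, 351.0, 156
[... 800 characters left out ...]
0, 254.0, 227.0], 0.45)]
{'time': 0.9, 'qpos': array([ 1.19901206e+00,  3.41949796e-01,  1.52411674e+00, -4.70186824e-06,
        1.27536242e+00, -1.46013639e-01]), 'qvel': array([ 0.00166945, -0.0004265 , -0.00062684, -0.0003305 , -0.00030614,
        0.00078631]), 'joint_efforts': array([-2.89931641e-04, -4.31109989e+01, -2.44481689e+01,  7.17405975e-02,
        4.82390437e-02, -3.71520457e-05]), 'tool_pos': array([0.11751857, 0.511697  , 0.25176073]), 'tool_rot': array([3.14143135e+00, 2.82681296e-05, 2.91582339e+00]), 'contact_force': array([-0.1564384 ,  1.13096822, -0.98011648]), 'torque': array([-0.01433715,  0.04055988,  0.02983587]), 'grip_force': 0.0, 'opening': 0.0918506941204105}
```

View pics/top.png

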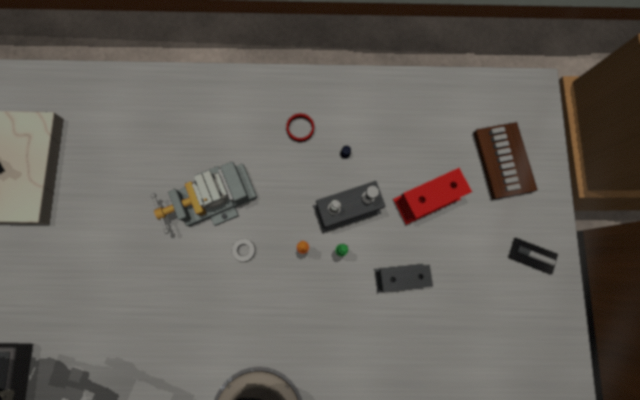

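View pics/scene.png

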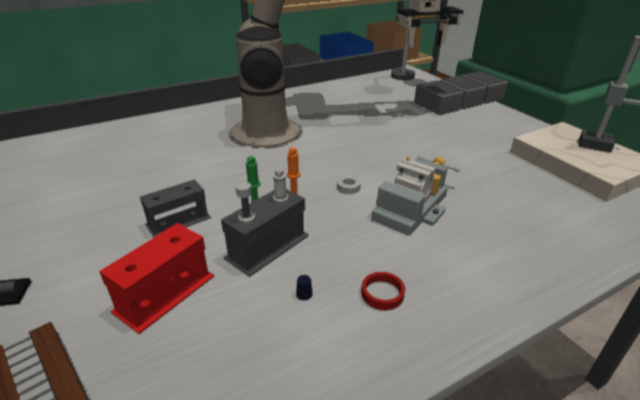

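Candidates for the probe: the silver one at top (334,206) / scene (280,183), in the large dark stand; the green one at top (342,250); the orange one at top (302,247). The plug gauge, with the wide head, is at top (371,193). I choose the silver one at (334,206).

Run:
```python
from h import *
a=cv2.imread('pics/top.png'); b=cv2.imread('pics/scene.png')
c=[cv2.resize(x,(400,300),interpolation=cv2.INTER_CUBIC) for x in (a[170:242,305:401],a[155:239,150:262],b[140:275,205:385][:, :],b[140:245,350:490])]
cv2.imwrite('pics/crop.png',np.vstack([np.hstack(c[:2]),np.hstack(c[2:])]))
T=info('top');S=info('scene')
for n,u,v,z in [('probe',334,206,.165),('plug',371,193,.174)]: print(n,ray('top',u,v,z,T).round(3))
for l in('stand','housing','vise'):
  r=models.regions_of('top',l)[0]; m=r['mask'].astype(np.uint8); 
  print(l,cv2.minAreaRect(cv2.findNonZero(m)), ray('top',*np.argwhere(m).mean(0)[::-1],{'stand':.1,'housing':.114,'vise':.06}[l],T).round(3))
for r in models.regions_of('top','probe')[:1]:
  print('pm',np.argwhere(r['mask']).mean(0)[::-1])
m=models.regions_of('scene','probe')
for r in m: print(r['extent'],r['conf'])
```

```text
probe [ 0.5   -0.18   0.165]
plug [ 0.53  -0.265  0.174]
stand ((348.7588806152344, 205.93170166015625), (35.11064147949219, 69.6463851928711), 70.82099914550781) [ 0.51  -0.219  0.1  ]
housing ((208.8972625732422, 188.72601318359375), (35.93163299560547, 29.728452682495117), 69.44395446777344) [0.547 0.122 0.114]
vise ((203.37069702148438, 200.19830322265625), (54.4921760559082, 101.63119506835938), 66.80140686035156) [0.54  0.136 0.06 ]
pm [333.77142857 206.05142857]
[283.9, 146.9, 300.6, 192.0] 0.94
[275.2, 169.4, 288.4, 202.2] 0.69
[372.6, 158.7, 460.4, 237.2] 0.67
[247.9, 155.1, 258.2, 198.3] 0.59
```

View pics/crop.png

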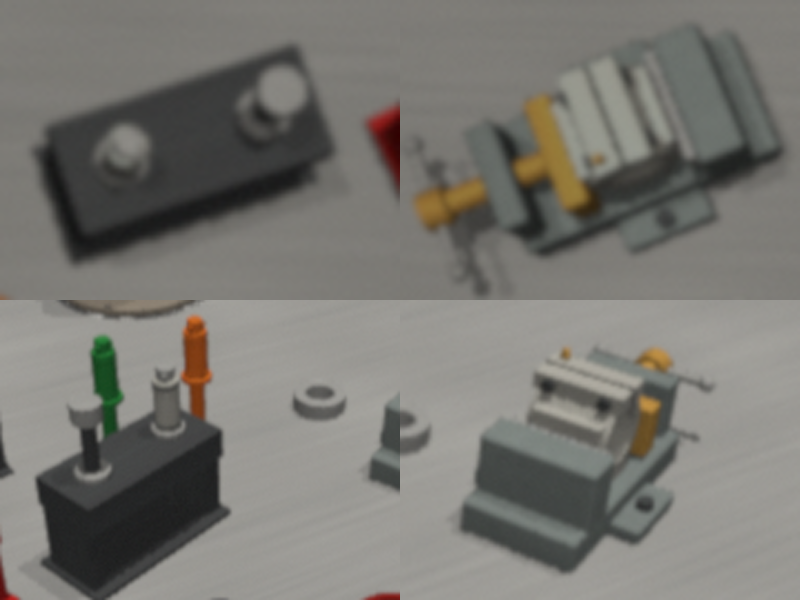

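The crop confirms the silver probe: barrel plus narrow stub, top (334,206), no wide head. The nipple is at about top (205,199), on the robot side of the housing. I turn the hand so it will close across the stand, and stop over the housing on the way.

Request:
{"op": "send_rows", "data": {
  "plan": [
    {"offset": [0,0,0],"yaw": 0.143},
    {"offset": [0,0,0],"yaw": 0.143},
    {"offset": [0,0,0],"yaw": 0.143},
    {"offset": [0,0,0],"yaw": 0.143},
    {"offset": [0,0,0],"yaw": 0.143},
    {"offset": [0,0,0],"yaw": 0.143},
    {"offset": [0,0,0],"yaw": 0.143},
    {"offset": [-41,21,-2.5],"yaw": 0},
    {"offset": [-41,21,-2.5],"yaw": 0},
    {"offset": [-41,21,-2.5],"yaw": 0},
    {"offset": [-41,21,-2.5],"yaw": 0},
    {"offset": [-41,21,-2.5],"yaw": 0},
    {"offset": [-41,21,-2.5],"yaw": 0},
    {"offset": [-41,21,-2.5],"yaw": 0},
    {"offset": [-41,21,-2.5],"yaw": 0},
    {"offset": [-41,21,-2.5],"yaw": 0},
    {"offset": [-41,21,-2.5],"yaw": 0},
    {"offset": [-41,21,-2.5],"yaw": 0},
    {"offset": [-41,21,-2.5],"yaw": 0},
    {"offset": [0,0,0],"yaw": 0}
  ],
  "hand": 0.3
}}

```text
time: 3.15
tool_pos: [0.5241, 0.1296, 0.2814]
tool_rot: [3.14, 0.002, 1.91]
contact_force: [-0.3, 0.3, -0.3]
opening: 0.0639
grip_force: 0.0
```

Run:
```python
from h import *
s=status.observe(); print(s['tool_pos'],s['tool_rot'],s['time'],s['contact_force'],s['opening'])
np.save('w1.npy',np.array(info('wrist'),dtype=object),allow_pickle=True)
save('wrist','w1.png')
r=models.regions_of('wrist','housing')
I=info('wrist')
for q in r:
  m=q['mask'];c=np.argwhere(m).mean(0)[::-1]; print(q['extent'],q['conf'],c,ray('wrist',*c,.114,I))
print(proj('wrist',[.547,.122,.114],I))
```

```text
[0.52410295 0.12963727 0.28141326] [3.14028261e+00 1.72667729e-03 1.90961130e+00] 3.15 [-0.29785766  0.29837246 -0.33959416] 0.06389481859210325
[307.9, 163.9, 381.8, 228.3] 0.8 [343.13122965 194.35386927] [0.54735017 0.14065581 0.114     ]
[336.71354592 210.0313436 ]
```

View pics/w1.png

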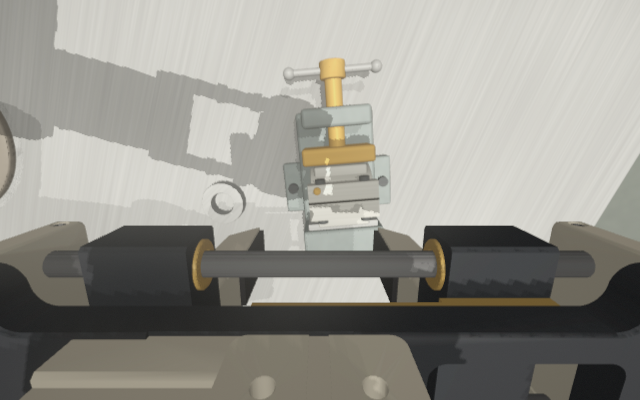

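The wrist view shows the housing at (308..380, 180..232), with the nipple at (317,191) on its upper left. I enlarge it to locate the seam.

Run:
```python
import cv2
a=cv2.imread('pics/w1.png')[155:240,295:395]; cv2.imwrite('pics/c2.png',cv2.resize(a,None,fx=7,fy=7,interpolation=cv2.INTER_CUBIC))
```

```text
(no output)
```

View pics/c2.png

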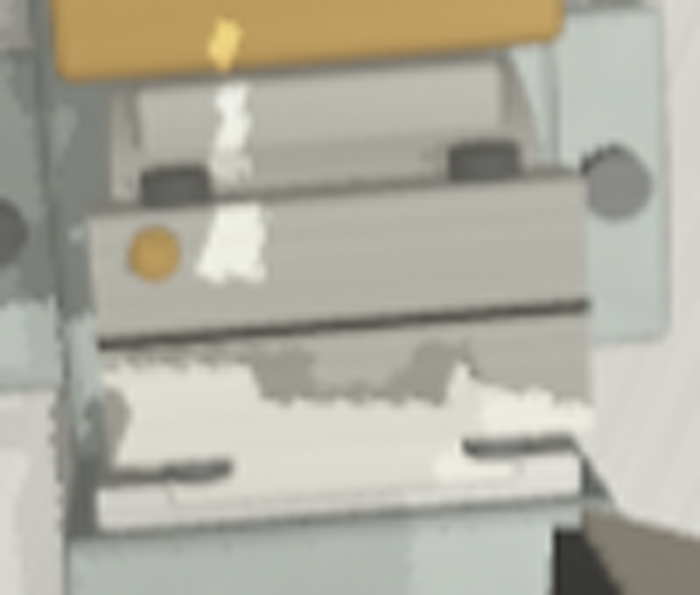

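The seam runs from crop (97,344), the nipple end, to crop (588,305); the nipple is at crop (154,252), as described.

Run:
```python
from h import *
I=info('wrist'); s=status.observe(); t=s['tool_pos']; M=R.from_euler('xyz',s['tool_rot']).as_matrix()
a=ray('wrist',308.43,203.71,.114,I);b=ray('wrist',378.57,198.14,.114,I);print(a,b,np.linalg.norm(b-a),np.degrees(np.arctan2(*(b-a)[1::-1])))
n=ray('wrist',316.6,190.7,.124,I); x=(b-a)/np.linalg.norm(b-a); c=(a+b)/2; print('nip',n,(n-c)@x,(n-c)@np.array([-x[1],x[0],0]),'c',c)
T=info('top'); 
for z in (.13,.165): print(ray('top',333.8,206,z,T))
g=np.array([.498,-.18,.27]); print(M.T@(g-t)*1000, 'yaw',s['tool_rot'][2])
```

```text
[0.51571122 0.11834366 0.114     ] [0.5847332 0.1495959 0.114    ] 0.0757676515120342 24.360391245374405
nip [0.51858874 0.13681833 0.124     ] -0.02764215678233956 0.015642944476382325 c [0.55022221 0.13396978 0.114     ]
[ 0.50627686 -0.18168578  0.13      ]
[ 0.50038192 -0.1791693   0.165     ]
[-287.10113608 -126.40538037   11.13233598] yaw 1.9126759537576388
```

Request:
{"op": "send_rows", "data": {
  "plan": [
    {"offset": [-42,-16,0],"yaw": 0},
    {"offset": [-42,-16,0],"yaw": 0},
    {"offset": [-42,-16,0],"yaw": 0},
    {"offset": [-42,-16,0],"yaw": 0},
    {"offset": [-42,-16,0],"yaw": 0},
    {"offset": [-42,-16,0],"yaw": 0},
    {"offset": [-42,-16,0],"yaw": 0},
    {"offset": [-42,-16,0],"yaw": 0},
    {"offset": [0,0,0],"yaw": 0}
  ]
}}

```text
time: 4.15
tool_pos: [0.5129, -0.2291, 0.2813]
tool_rot: [-3.141, 0.001, 1.911]
contact_force: [0.3, 1.2, -0.3]
opening: 0.0636
grip_force: 0.0
```

Run:
```python
from h import *
s=status.observe(); print(s['tool_pos'],s['tool_rot'],s['time'])
I=info('wrist');save('wrist','w2.png')
a=cv2.imread('pics/w2.png')
cv2.imwrite('pics/c3.png',cv2.resize(a[90:290,190:450],None,fx=3,fy=3,interpolation=cv2.INTER_CUBIC))
for l in('probe','stand'):
 for q in models.regions_of('wrist',l):
  m=q['mask'];c=np.argwhere(m).mean(0)[::-1]; print(l,q['extent'],q['conf'],c)
for z in(.1,.106,.156,.168): print(z,proj('wrist',[.501,-.18,z],I))
```

```text
[ 0.51288724 -0.22914484  0.2813425 ] [-3.14084607e+00  1.01008925e-03  1.91136976e+00] 4.15
probe [241.8, 13.5, 278.9, 65.1] 0.92 [260.74796748  38.51662971]
probe [202.7, 120.6, 252.7, 149.1] 0.71 [228.88224638 132.82336957]
probe [313.8, 130.2, 340.8, 163.5] 0.68 [327.35160428 148.81149733]
stand [132.9, 175.5, 205.0, 226.6] 0.8 [170.17098274 202.60458167]
stand [255.5, 278.0, 321.6, 300.2] 0.59 [290.17582418 289.65865385]
0.1 [322.29959858 144.17044719]
0.106 [322.37188055 144.43835023]
0.156 [323.10327073 147.1491462 ]
0.168 [323.3224409  147.96146996]
```

View pics/c3.png

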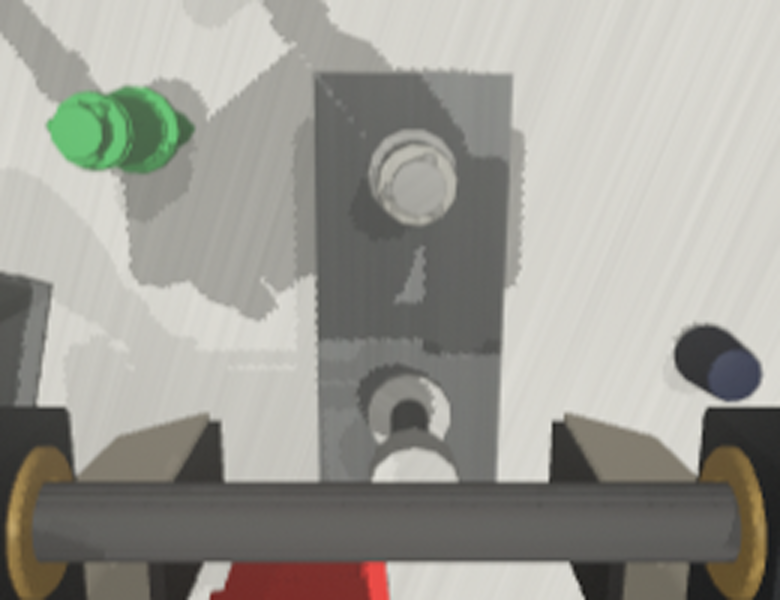

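The probe's stub top is at crop (418,187) and its flange at (412,173). The plug head is at crop (415,460). The stand's near end is at crop y=73, x 315..512.

Run:
```python
from h import *
I=info('wrist'); s=status.observe(); t=s['tool_pos']; M=R.from_euler('xyz',s['tool_rot']).as_matrix()
cp=lambda x,y:((x+.5)/3-.5+190,(y+.5)/3-.5+90)
p1=ray('wrist',*cp(418,187),.168,I);p2=ray('wrist',*cp(412,173),.106,I)
e1=ray('wrist',*cp(315,73),.1,I);e2=ray('wrist',*cp(512,73),.1,I)
print(p1,p2,e1,e2,np.linalg.norm(e2-e1),'end mid->probe',np.linalg.norm((e1+e2)/2-p2),'edge ang',np.degrees(np.arctan2(*(e2-e1)[1::-1])))
g=(p1+p2)/2; g[2]=.1395
print(g,M.T@(g-t)*1000)
```

```text
[ 0.50700658 -0.17650577  0.168     ] [ 0.50695237 -0.17598704  0.106     ] [ 0.46335988 -0.15546949  0.1       ] [ 0.5282442 -0.1320545  0.1      ] 0.06897997527656025 end mid->probe 0.034623447849713114 edge ang 19.843132248524114
[ 0.50697947 -0.1762464   0.1395    ] [ 47.21486013  10.19513837 142.19767936]
```

Request:
{"op": "send_rows", "data": {
  "plan": [
    {"offset": [24,5,0],"yaw": 0},
    {"offset": [23,5,0],"yaw": 0},
    {"offset": [0,0,25],"yaw": 0},
    {"offset": [0,0,25],"yaw": 0},
    {"offset": [0,0,25],"yaw": 0},
    {"offset": [0,0,25],"yaw": 0},
    {"offset": [0,0,22],"yaw": 0},
    {"offset": [0,0,12],"yaw": 0},
    {"offset": [0,0,8],"yaw": 0},
    {"offset": [0,0,0],"yaw": 0}
  ]
}}

```text
time: 5.3
tool_pos: [0.507, -0.1774, 0.1394]
tool_rot: [-3.141, -0.001, 1.916]
contact_force: [-0.0, 0.4, 0.4]
opening: 0.0641
grip_force: 0.0
```

Request:
{"op": "send_rows", "data": {
  "plan": [
    {"offset": [0,0,0],"yaw": 0},
    {"offset": [0,0,0],"yaw": 0},
    {"offset": [0,0,0],"yaw": 0},
    {"offset": [0,0,0],"yaw": 0},
    {"offset": [0,0,0],"yaw": 0},
    {"offset": [0,0,0],"yaw": 0},
    {"offset": [0,0,0],"yaw": 0}
  ],
  "hand": 1,
  "squeeze": 40
}}

```text
time: 6.0
tool_pos: [0.5061, -0.1787, 0.1398]
tool_rot: [-3.139, -0.0, 1.915]
contact_force: [-4.6, -1.4, 3.3]
opening: 0.0231
grip_force: 40.0
```

Request:
{"op": "send_rows", "data": {
  "plan": [
    {"offset": [0,-1,0],"yaw": 0},
    {"offset": [0,0,-5],"yaw": 0},
    {"offset": [0,0,-10],"yaw": 0},
    {"offset": [0,0,-12],"yaw": 0},
    {"offset": [0,0,-12],"yaw": 0},
    {"offset": [0,0,-12],"yaw": 0},
    {"offset": [0,0,-12],"yaw": 0},
    {"offset": [0,0,-12],"yaw": 0},
    {"offset": [0,0,-12],"yaw": 0},
    {"offset": [0,0,-12],"yaw": 0},
    {"offset": [0,0,-12],"yaw": 0},
    {"offset": [0,0,-12],"yaw": 0},
    {"offset": [0,0,-12],"yaw": 0},
    {"offset": [0,0,-5],"yaw": 0},
    {"offset": [0,0,0],"yaw": 0}
  ]
}}

```text
time: 7.5
tool_pos: [0.5064, -0.1788, 0.2805]
tool_rot: [3.141, 0.001, 1.915]
contact_force: [-0.1, -0.3, -2.0]
opening: 0.0232
grip_force: 40.0
```

Run:
```python
from h import *
s=status.observe(); t=s['tool_pos'];M=R.from_euler('xyz',s['tool_rot']).as_matrix(); print(t,s['tool_rot'],s['time'],s['contact_force'],s['opening'])
I=info('wrist');save('wrist','w3.png');S=info('scene');save('scene','s3.png')
g=t+M@[0,0,.006]
for d in(-.033,-.118): print(proj('wrist',g+[0,0,d],I),proj('scene',g+[0,0,d],S))
# seam mid in tool
a=np.array([.5157,.1183]);b=np.array([.5847,.1496]);x=(b-a)/np.linalg.norm(b-a)
st=(a+b)/2-x*.038
w=M.T@(np.r_[st,t[2]]-t)*1000; print(st,x,'to start',w,'seam dir tool',M.T@np.r_[x,0])
b=cv2.imread('pics/s3.png')[80:230,200:400];a=cv2.imread('pics/w3.png')[100:290,230:430]
cv2.imwrite('pics/c4.png',np.hstack([cv2.resize(a,(400,380)),cv2.resize(b,(400,380))]))
```

```text
[ 0.50640588 -0.17883188  0.28053557] [3.14051939e+00 1.01909818e-03 1.91480890e+00] 7.5 [-0.09369194 -0.27125348 -1.95164592] 0.023207549135228114
[316.4933467  235.27205168] [278.3516918  134.61273873]
[316.96518133 202.55550884] [280.4955027  174.27046213]
[0.51559406 0.11825194] [0.91068261 0.41310675] to start [ 2.76578348e+02  1.08846727e+02 -1.65039442e-01] seam dir tool [8.17589063e-02 9.96651648e-01 9.86350238e-04]
```

View pics/c4.png

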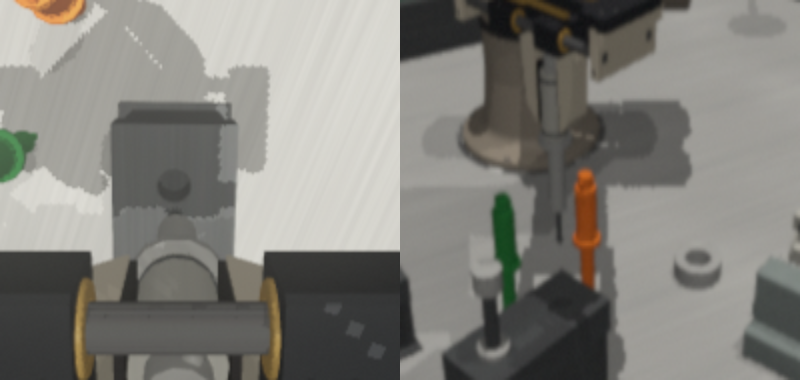

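The probe is out and hangs upright, with its ball at wrist pixel about (318,206). The plug gauge has not moved. Next, hover over the seam's start.

Request:
{"op": "send_rows", "data": {
  "plan": [
    {"offset": [14,6,0],"yaw": 0},
    {"offset": [29,11,0],"yaw": 0},
    {"offset": [29,11,0],"yaw": 0},
    {"offset": [29,12,0],"yaw": 0},
    {"offset": [29,12,0],"yaw": 0},
    {"offset": [29,12,0],"yaw": 0},
    {"offset": [29,12,0],"yaw": 0},
    {"offset": [29,12,0],"yaw": 0},
    {"offset": [29,11,0],"yaw": 0},
    {"offset": [20,8,0],"yaw": 0},
    {"offset": [11,4,0],"yaw": 0},
    {"offset": [0,0,14],"yaw": 0},
    {"offset": [0,0,14],"yaw": 0},
    {"offset": [0,0,2],"yaw": 0},
    {"offset": [0,0,0],"yaw": 0},
    {"offset": [0,0,0],"yaw": 0}
  ]
}}

```text
time: 9.2
tool_pos: [0.5175, 0.1194, 0.2503]
tool_rot: [3.141, 0.0, 1.914]
contact_force: [0.1, -0.5, -1.5]
opening: 0.0237
grip_force: 40.0
```

Run:
```python
from h import *
s=status.observe(); t=s['tool_pos'];M=R.from_euler('xyz',s['tool_rot']).as_matrix(); print(t,s['tool_rot'],s['time'],s['contact_force'])
I=info('wrist');save('wrist','w4.png');S=info('scene')
save('scene','s4.png')
tip=t+M@[0,0,.124]; print('tip',tip,proj('wrist',tip,I),proj('scene',tip,S))
for p in ([.5157,.1183,.114],[.5847,.1496,.114]): print(proj('wrist',p,I),proj('scene',p,S))
a=cv2.imread('pics/w4.png')[165:245,280:400];b=cv2.imread('pics/s4.png')[120:200,370:490]
cv2.imwrite('pics/c5.png',np.hstack([cv2.resize(q,(400,267),interpolation=cv2.INTER_CUBIC) if 0 else cv2.resize(q,None,fx=3.33,fy=6,interpolation=cv2.INTER_CUBIC) for q in(a,b)]))
```

```text
[0.51746055 0.11939016 0.25032552] [3.14070002e+00 1.61386565e-04 1.91442699e+00] 9.2 [ 0.08908671 -0.48249282 -1.52294301]
tip [0.51757151 0.11940861 0.12632557] [317.08424152 202.66837986] [402.5775413  155.44675122]
[314.91703182 199.96284013] [401.06872939 160.00524479]
[393.43163655 193.75863464] [431.88529553 169.93899748]
```

View pics/c5.png

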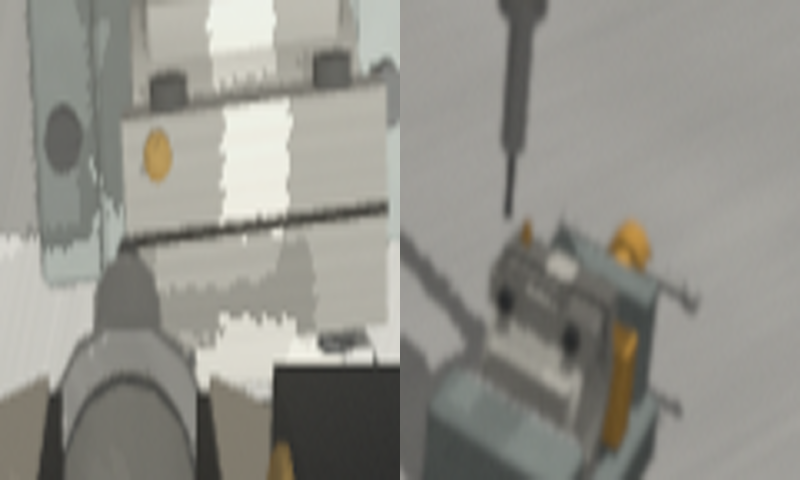

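The seam in this settled picture lies about 6 px lower than predicted: the first shot was taken while the arm was still settling. I refit the seam from this picture.

Run:
```python
from h import *
s=status.observe(); t=s['tool_pos'];M=R.from_euler('xyz',s['tool_rot']).as_matrix();print(t)
I=info('wrist');g=cv2.imread('pics/w4.png',0).astype(float)
P=[]
for u in range(325,395):
  k=g[196:212,u]; i=k.argmin()
  w=np.clip(np.median(k)-15-k[max(0,i-2):i+3],0,None)
  if w.sum()>0: P.append((u,196+max(0,i-2)+(w*np.arange(len(w))).sum()/w.sum()))
P=np.array(P);m=np.polyfit(P[:,0],P[:,1],1); 
for _ in range(3):
  r=P[:,1]-np.polyval(m,P[:,0]); k=abs(r)<.8; m=np.polyfit(P[k,0],P[k,1],1)
print(m,k.sum(),len(P))
row=g[203:207,385:405].mean(0).round();print(row)
ur=396.0; ul=330
b=ray('wrist',ur,np.polyval(m,ur),.114,I);a=ray('wrist',ul,np.polyval(m,ul),.114,I)
x=(b-a)/np.linalg.norm(b-a); n=ray('wrist',327.1,190.8,.124,I)
y=np.array([-x[1],x[0],0]);print('right end',b,'dir',x,'nip rel right end',(n-b)@x,(n-b)@y,'(expect -66,14)')
tip=t+M@[0,0,.124];print('tip along from right end',(tip-b)@x,'across',(tip-b)@y)
# predicted rim of shank
c=t+M@[0,0,.094]; q=np.array([proj('wrist',c+.008*np.array([np.cos(v),np.sin(v),0]),I) for v in np.linspace(0,6.28,40)]);print('rim x',q[:,0].min(),q[:,0].max(),'top',q[:,1].min())
c=t+M@[0,0,.121];print('ball',proj('wrist',c,I))
f=t+M@[0,0,.039-.006];q=np.array([proj('wrist',f+.016*np.array([np.cos(v),np.sin(v),0]),I) for v in np.linspace(0,6.28,40)]);print('flange x',q[:,0].min(),q[:,0].max(),'top',q[:,1].min())
a=cv2.imread('pics/w4.png')[185:250,290:360];cv2.imwrite('pics/c6.png',cv2.resize(a,None,fx=8,fy=8,interpolation=cv2.INTER_CUBIC))
```

```text
[0.51751731 0.1193866  0.25043951]
[-7.54511423e-02  2.29050133e+02] 70 70
[176. 176. 176. 176. 176. 176. 176. 176. 176. 176. 176. 182. 197. 198.
 196. 196. 198. 198. 202. 210.]
right end [0.58933337 0.14551533 0.114     ] dir [0.91206832 0.41003826 0.        ] nip rel right end -0.06599670351420031 0.015519125469971603 (expect -66,14)
tip along from right end -0.07606161904477422 across 0.005570897498313157
rim x 307.2190594060157 326.63885924492666 top 202.15858299710519
ball [317.06061949 203.48059923]
flange x 290.5573773950485 342.4007174036718 top 213.84508803827083
```

View pics/c6.png

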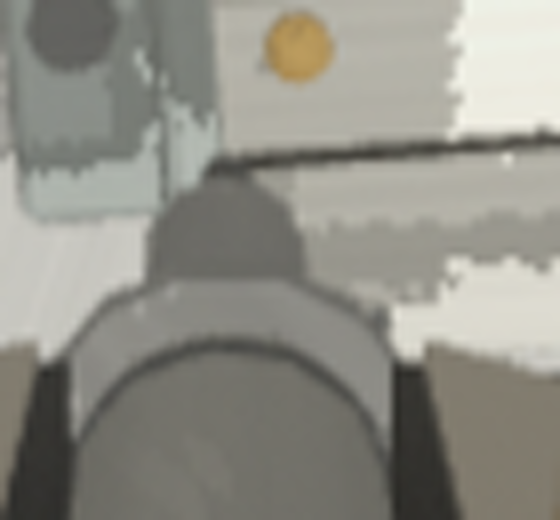

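The shank rim is centred at x=318.2 with its top edge at y=206.5, against 202.2 predicted, so the probe sits about 3.4 mm toward -x of the tool axis and upright. Relative to the seam the tip is about 2.2 mm off. I correct that and start down.

Request:
{"op": "send_rows", "data": {
  "plan": [
    {"offset": [-2.2,1.5,0],"yaw": 0},
    {"offset": [0,0,4],"yaw": 0},
    {"offset": [0,0,4],"yaw": 0},
    {"offset": [0,0,0],"yaw": 0},
    {"offset": [0,0,0],"yaw": 0},
    {"offset": [0,0,0],"yaw": 0}
  ]
}}

```text
time: 9.9
tool_pos: [0.5194, 0.118, 0.2418]
tool_rot: [3.141, -0.0, 1.915]
contact_force: [1.2, -0.0, -2.8]
opening: 0.0235
grip_force: 40.0
```

```bash
cat > w.py <<'E'
from h import *
F=[]
for i in range(8): F.append(status.observe()['contact_force']); read_camera('top')
F=np.array(F);s=status.observe();print(F.mean(0),F.std(0),s['tool_pos'],s['time'])
E
python3 w.py
python3 - <<'E'
from h import *
s=status.observe(); t=s['tool_pos'];M=R.from_euler('xyz',s['tool_rot']).as_matrix()
I=info('wrist');save('wrist','w7.png');g=cv2.imread('pics/w7.png',0).astype(float)
P=[]
for u in range(332,390):
  k=g[190:214,u]; i=k.argmin(); P.append((u,190+i))
P=np.array(P);m=np.polyfit(P[:,0],P[:,1],1)
for _ in range(3):
  r=P[:,1]-np.polyval(m,P[:,0]); k=abs(r)<1.2; m=np.polyfit(P[k,0],P[k,1],1)
print(m,k.sum())
# tip as image-corrected: nominal shifted by (-3.4,1.0) mm in tool
tip=t+M@[-.0034,.001,.1248]
z=tip.copy();z[2]=.114
q=proj('wrist',z,I);print('foot of tip axis on face px',q,'nominal axis',proj('wrist',[*(t+M@[0,0,.1])[:2],.114],I),'seam row there',np.polyval(m,q[0]))
a=ray('wrist',340,np.polyval(m,340),.114,I);b=ray('wrist',390,np.polyval(m,390),.114,I);x=(b-a)/np.linalg.norm(b-a);y=np.array([-x[1],x[0],0]);print('across mm',(tip-a)@y*1000,x)
cv2.imwrite('pics/c7w.png',cv2.resize(cv2.imread('pics/w7.png')[185:250,290:360],None,fx=6,fy=6))
E
```

```text
[-0.0636337   0.23607076 -2.01311467] [0.65091853 0.3169821  0.4767592 ] [0.51937209 0.11797222 0.24176175] 10.3
[-7.59481990e-02  2.29465533e+02] 58
foot of tip axis on face px [318.19151853 205.19943392] nominal axis [317.12479328 201.68978153] seam row there 205.29945986510089
across mm 0.09690963598224775 [0.91158101 0.4111205  0.        ]
```

Request:
{"op": "send_rows", "data": {
  "plan": [
    {"offset": [0,0,2],"yaw": 0},
    {"offset": [0,0,2],"yaw": 0},
    {"offset": [0,0,2],"yaw": 0},
    {"offset": [0,0,1],"yaw": 0},
    {"offset": [0,0,0],"yaw": 0},
    {"offset": [0,0,0],"yaw": 0}
  ]
}}

```text
time: 10.95
tool_pos: [0.5194, 0.118, 0.2349]
tool_rot: [3.141, -0.0, 1.915]
contact_force: [-0.2, -0.3, -0.2]
opening: 0.0236
grip_force: 40.0
```

```bash
python3 w.py
```

```text
[-0.09234608  0.14585952  0.01517475] [0.50928178 0.48914732 0.33562655] [0.51943218 0.11795409 0.23480918] 11.35
```

The contact force is 2.0 N, about 3.8 mm of compression. Now the scan at 20 mm/s.

Request:
{"op": "send_rows", "data": {
  "plan": [
    {"offset": [0.158,2,0],"yaw": 0},
    {"offset": [0.158,2,0],"yaw": 0},
    {"offset": [0.158,2,0],"yaw": 0},
    {"offset": [0.158,2,0],"yaw": 0},
    {"offset": [0.158,2,0],"yaw": 0},
    {"offset": [0.158,2,0],"yaw": 0},
    {"offset": [0.158,2,0],"yaw": 0},
    {"offset": [0.158,2,0],"yaw": 0},
    {"offset": [0.158,2,0],"yaw": 0},
    {"offset": [0.158,2,0],"yaw": 0},
    {"offset": [0.158,2,0],"yaw": 0},
    {"offset": [0.158,2,0],"yaw": 0},
    {"offset": [0.158,2,0],"yaw": 0},
    {"offset": [0.158,2,0],"yaw": 0},
    {"offset": [0.158,2,0],"yaw": 0},
    {"offset": [0.158,2,0],"yaw": 0},
    {"offset": [0.158,2,0],"yaw": 0},
    {"offset": [0.158,2,0],"yaw": 0}
  ]
}}

```text
time: 13.15
tool_pos: [0.5525, 0.1328, 0.2347]
tool_rot: [3.142, -0.0, 1.915]
contact_force: [-1.8, -0.6, 0.0]
opening: 0.0234
grip_force: 40.0
```

Request:
{"op": "send_rows", "data": {
  "plan": [
    {"offset": [0.158,2,0],"yaw": 0},
    {"offset": [0.158,2,0],"yaw": 0},
    {"offset": [0.158,2,0],"yaw": 0},
    {"offset": [0.158,2,0],"yaw": 0},
    {"offset": [0.158,2,0],"yaw": 0},
    {"offset": [0.158,2,0],"yaw": 0},
    {"offset": [0.158,2,0],"yaw": 0},
    {"offset": [0.158,2,0],"yaw": 0},
    {"offset": [0.158,2,0],"yaw": 0},
    {"offset": [0.158,2,0],"yaw": 0},
    {"offset": [0.158,2,0],"yaw": 0},
    {"offset": [0.158,2,0],"yaw": 0},
    {"offset": [0.158,2,0],"yaw": 0},
    {"offset": [0.158,2,0],"yaw": 0}
  ]
}}

```text
time: 14.55
tool_pos: [0.5781, 0.1443, 0.2347]
tool_rot: [3.141, -0.0, 1.915]
contact_force: [-0.6, -0.5, 0.7]
opening: 0.0235
grip_force: 40.0
```

```bash
python3 w.py
python3 - <<'E'
from h import *
s=status.observe(); t=s['tool_pos'];M=R.from_euler('xyz',s['tool_rot']).as_matrix();print(s['tool_rot'])
I=info('wrist');save('wrist','w8.png');g=cv2.imread('pics/w8.png',0).astype(float)
P=[]
for u in range(262,304):
  k=g[196:220,u]; i=k.argmin(); P.append((u,196+i))
P=np.array(P);m=np.polyfit(P[:,0],P[:,1],1)
for _ in range(3):
  r=P[:,1]-np.polyval(m,P[:,0]); k=abs(r)<1.2; m=np.polyfit(P[k,0],P[k,1],1)
tip=t+M@[-.0034,.001,.12]
a=ray('wrist',265,np.polyval(m,265),.114,I);b=ray('wrist',300,np.polyval(m,300),.114,I);x=(b-a)/np.linalg.norm(b-a);y=np.array([-x[1],x[0],0]);print(m,k.sum(),'across mm',(tip-a)@y*1000,x)
v=int(round(np.polyval(m,322)))-7
print(g[v-2:v+3,308:345].mean(0).round())
u=322.
q=proj('wrist',[tip[0],tip[1],.114],I);print(q)
E
```

```text
[0.94410491 0.02956896 0.34583958] [0.67802062 0.53062949 0.52759172] [0.57815067 0.1443593  0.23492054] 14.95
[3.14059475e+00 2.33110345e-05 1.91480793e+00]
[-6.98484726e-02  2.29636955e+02] 42 across mm 0.2794885986530515 [0.9141862  0.40529444 0.        ]
[173. 173. 173. 173. 173. 173. 173. 174. 173. 173. 174. 173. 173. 174.
 174. 174. 174. 174. 174. 174. 166. 151. 151. 150. 148. 160. 150. 158.
 164. 164. 190. 190. 191. 190. 190. 189. 189.]
[318.16654869 207.11844037]
```

Request:
{"op": "send_rows", "data": {
  "plan": [
    {"offset": [0.158,2,0],"yaw": 0},
    {"offset": [0.158,2,0],"yaw": 0},
    {"offset": [0.158,2,0],"yaw": 0},
    {"offset": [0.158,2,0],"yaw": 0},
    {"offset": [0,0,0],"yaw": 0},
    {"offset": [0,0,-3],"yaw": 0},
    {"offset": [0,0,-8],"yaw": 0},
    {"offset": [0,0,-15],"yaw": 0},
    {"offset": [0,0,-15],"yaw": 0},
    {"offset": [0,0,-15],"yaw": 0},
    {"offset": [0,0,-9],"yaw": 0},
    {"offset": [0,0,0],"yaw": 0}
  ]
}}

```text
time: 16.2
tool_pos: [0.5857, 0.1476, 0.3013]
tool_rot: [3.139, 0.001, 1.915]
contact_force: [-0.3, 0.3, -2.2]
opening: 0.0232
grip_force: 40.0
```

Request:
{"op": "send_rows", "data": {
  "plan": [
    {"offset": [-11,-9,0],"yaw": 0},
    {"offset": [-22,-18,0],"yaw": 0},
    {"offset": [-22,-18,0],"yaw": 0},
    {"offset": [-22,-18,0],"yaw": 0},
    {"offset": [-22,-18,0],"yaw": 0},
    {"offset": [-22,-18,0],"yaw": 0},
    {"offset": [-22,-18,0],"yaw": 0},
    {"offset": [-22,-18,0],"yaw": 0},
    {"offset": [-22,-18,0],"yaw": 0},
    {"offset": [-22,-18,0],"yaw": 0},
    {"offset": [-12,-9,0],"yaw": 0},
    {"offset": [-4.5,-4.6,0],"yaw": 0},
    {"offset": [0,0,0],"yaw": 0},
    {"offset": [0,0,0],"yaw": 0},
    {"offset": [0,0,0],"yaw": 0}
  ]
}}

```text
time: 17.7
tool_pos: [0.4878, -0.1261, 0.2996]
tool_rot: [3.141, -0.0, 1.916]
contact_force: [-0.2, -0.8, -1.8]
opening: 0.0236
grip_force: 40.0
```

Run:
```python
from h import *
s=status.observe(); t=s['tool_pos'];M=R.from_euler('xyz',s['tool_rot']).as_matrix();print(t,s['tool_rot'],s['time'])
S=np.array([.5061,-.1787,t[2]]);print('socket in tool',M.T@(S-t)*1000)
I=info('wrist');a=save('wrist','w9.png')
pts={}
for n,d in(('socket',0),('E',.035)):
  p=np.r_[(S+M@[d-.0034,.001,0])[:2],.1]; pts[n]=proj('wrist',p,I);print(n,pts[n])
for l in('probe','stand'):
 for q in models.regions_of('wrist',l): print(l,np.round(q['extent']),round(q['conf'],2))
for q in models.regions_of('scene','probe'):
  if q['conf']>.3: print(np.round(q['extent']),q['conf'])
b=cv2.imread('pics/w9.png')[60:300,180:460];cv2.imwrite('pics/c9.png',cv2.resize(b,None,fx=2.5,fy=2.5))
```

```text
[ 0.48775481 -0.12605143  0.29961952] [ 3.14143319e+00 -3.70713010e-04  1.91612664e+00] 17.7
socket in tool [-5.57503729e+01 -5.59770385e-01 -2.07566524e-02]
socket [317.67094957 234.33228044]
E [317.69331042 206.87222839]
probe [293. 201. 346. 302.] 0.82
probe [220. 205. 254. 225.] 0.7
probe [242. 135. 278. 161.] 0.6
stand [286. 188. 346. 304.] 0.84
stand [143. 274. 163. 306.] 0.83
[402.  90. 416. 155.] 0.96
[246. 155. 260. 198.] 0.79
[285. 150. 299. 192.] 0.67
```

View pics/c9.png

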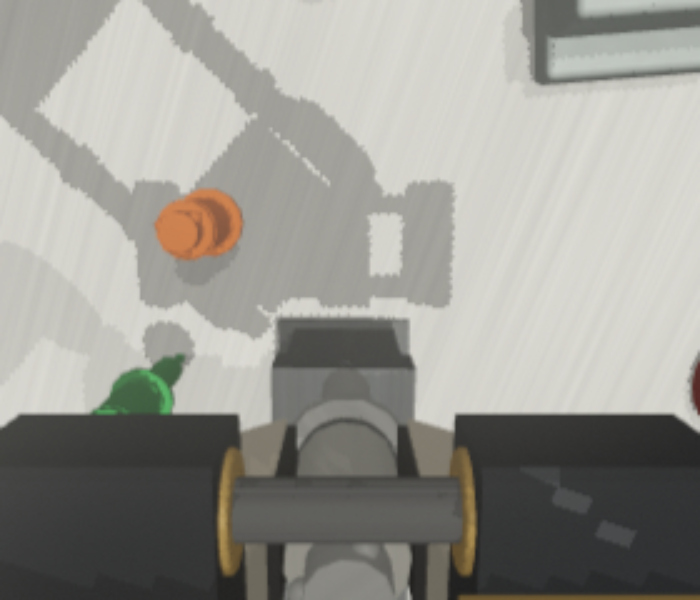

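The stand's near top edge is at crop y=367, i.e. row 206.8, which matches the 206.9 predicted; the orange look-alike is well to the side at (185,230). Moves can only turn the hand about its own axis, so I'll lean the probe in the grip by levering its shank on the fixed stand's end edge. First I lower it beside that end.

Request:
{"op": "send_rows", "data": {
  "plan": [
    {"offset": [0,0,15],"yaw": 0},
    {"offset": [0,0,20],"yaw": 0},
    {"offset": [0,0,20],"yaw": 0},
    {"offset": [0,0,20],"yaw": 0},
    {"offset": [0,0,20],"yaw": 0},
    {"offset": [0,0,15],"yaw": 0},
    {"offset": [0,0,10],"yaw": 0},
    {"offset": [-4,0,0],"yaw": 0},
    {"offset": [-4,0,0],"yaw": 0},
    {"offset": [0,0,0],"yaw": 0},
    {"offset": [0,0,0],"yaw": 0}
  ]
}}

```text
time: 19.0
tool_pos: [0.4906, -0.1348, 0.1804]
tool_rot: [3.14, 0.001, 1.914]
contact_force: [0.1, 0.9, -1.8]
opening: 0.0233
grip_force: 40.0
```

Request:
{"op": "send_rows", "data": {
  "plan": [
    {"offset": [0,0,0],"yaw": 0},
    {"offset": [0,0,0],"yaw": 0},
    {"offset": [-4,0,0],"yaw": 0},
    {"offset": [-4,0,0],"yaw": 0},
    {"offset": [-4,0,0],"yaw": 0},
    {"offset": [-3,0,0],"yaw": 0},
    {"offset": [0,0,0],"yaw": 0},
    {"offset": [0,0,0],"yaw": 0}
  ],
  "squeeze": 12
}}

```text
time: 19.8
tool_pos: [0.4953, -0.1488, 0.1796]
tool_rot: [3.142, 0.0, 1.915]
contact_force: [-0.9, -0.2, -1.6]
opening: 0.0237
grip_force: 12.0
```

Run:
```python
from h import *
s=status.observe(); t=s['tool_pos'];M=R.from_euler('xyz',s['tool_rot']).as_matrix();print(t,s['contact_force'],M.T@s['contact_force'],s['opening'])
save('scene','s10.png');S=info('scene');g=t+M@[-.0034,.001,.006]
for th in(0,5,10,15): 
  u=M@[np.sin(np.radians(th)),0,np.cos(np.radians(th))]; print(th,proj('scene',g,S),proj('scene',g+u*.118,S))
for q in models.regions_of('scene','probe'):
  if q['conf']>.3: print(np.round(q['extent']),q['conf'])
```

```text
[ 0.49528673 -0.14882008  0.17963326] [-0.91766562 -0.23714317 -1.57406435] [ 0.08632691 -0.94394648  1.57401981] 0.02365659035393316
0 [290.57666622 161.38616009] [292.42051637 210.04557999]
5 [290.57666622 161.38616009] [295.72790925 207.79392327]
10 [290.57666622 161.38616009] [298.95770692 205.24718683]
15 [290.57666622 161.38616009] [302.09287378 202.4251714 ]
[247. 156. 260. 200.] 0.88
[285. 148. 300. 194.] 0.84
```

Request:
{"op": "send_rows", "data": {
  "plan": [
    {"offset": [-5,0,0.2],"yaw": 0},
    {"offset": [-5,0,0.6],"yaw": 0},
    {"offset": [-5.5,0,1],"yaw": 0},
    {"offset": [-4,0,1.2],"yaw": 0},
    {"offset": [-4.1,0,1.4],"yaw": 0},
    {"offset": [-4.2,0,1.6],"yaw": 0},
    {"offset": [0,0,0],"yaw": 0},
    {"offset": [0,0,0],"yaw": 0}
  ]
}}

```text
time: 20.7
tool_pos: [0.5047, -0.1751, 0.1735]
tool_rot: [3.142, 0.0, 1.915]
contact_force: [-0.7, 0.4, -1.6]
opening: 0.0237
grip_force: 12.0
```

```bash
cat > ang.py <<'E'
from h import *
s=status.observe(); t=s['tool_pos'];M=R.from_euler('xyz',s['tool_rot']).as_matrix();print(t,M.T@s['contact_force'],s['opening'],s['time'])
I=info('wrist')
im=save('wrist','w_%d.png'%(s['time']*100)); g=t+M@[-.0034,.001,.006]
for th in(0,15,30,40,45,50):
  u=M@[np.sin(np.radians(th)),0,np.cos(np.radians(th))]; print(th,'ball c',proj('wrist',g+u*.1158,I).round(1),'shank end',proj('wrist',g+u*.0888,I).round(1),'origin',proj('wrist',g+u*.0338,I).round(1))
for q in models.regions_of('wrist','probe'): print(np.round(q['extent']),round(q['conf'],2))
gr=cv2.cvtColor(im,cv2.COLOR_RGB2GRAY)
print(gr[20:260:4,318])
E
python3 ang.py
```

```text
[ 0.50469371 -0.17507579  0.17354622] [ 0.58126097 -0.491022    1.63153162] 0.023720528426430316 20.7
0 ball c [318.2 206.9] shank end [318.2 215.3] origin [318.1 239.9]
15 ball c [318.2 175.1] shank end [318.2 188.8] origin [318.1 227.5]
30 ball c [318.3 143.4] shank end [318.2 163.1] origin [318.2 216.7]
40 ball c [318.3 121.9] shank end [318.3 146.5] origin [318.2 210.6]
45 ball c [318.3 111.1] shank end [318.3 138.5] origin [318.2 208. ]
50 ball c [318.3 100.3] shank end [318.3 130.6] origin [318.2 205.7]
[169.  47. 256. 107.] 0.64
[124. 185. 226. 247.] 0.63
[293. 143. 345. 302.] 0.59
[211 210 211 211 212 212 212 210 208 212 210 210 212 212 214 214 214 215
 214 213 211 162 160 159 162 160 161 162 162 161 123  89  89  87 139 139
 139 139 138 138 138 138 138 131 135 142 140 103 149 149 149 149 133 133
 132 133 143 149  70  89]
```

The probe pivots as planned: ball at row about 144, so roughly 30°. I continue to about 46°.

Request:
{"op": "send_rows", "data": {
  "plan": [
    {"offset": [-4,0,2],"yaw": 0},
    {"offset": [-4,0,2.2],"yaw": 0},
    {"offset": [-3.4,0,2.1],"yaw": 0},
    {"offset": [-3.2,0,2.2],"yaw": 0},
    {"offset": [-3,0,2.4],"yaw": 0},
    {"offset": [0,0,0],"yaw": 0},
    {"offset": [0,0,0],"yaw": 0}
  ]
}}

```text
time: 21.5
tool_pos: [0.5105, -0.1915, 0.1626]
tool_rot: [-3.141, -0.0, 1.915]
contact_force: [-0.4, 0.5, -1.7]
opening: 0.0238
grip_force: 12.0
```

```bash
python3 ang.py | tail -12
python3 - <<'E'
import cv2,glob
f=sorted(glob.glob('pics/w_*.png'))[-1];g=cv2.imread(f,0);print(f,g[90:180:2,318],g[90:180:2,316])
E
```

```text
15 ball c [318.2 175.1] shank end [318.2 188.8] origin [318.1 227.5]
30 ball c [318.2 143.4] shank end [318.2 163.1] origin [318.1 216.7]
40 ball c [318.3 121.9] shank end [318.2 146.5] origin [318.1 210.6]
45 ball c [318.3 111.1] shank end [318.2 138.5] origin [318.1 208. ]
50 ball c [318.3 100.3] shank end [318.2 130.6] origin [318.1 205.7]
[153.   1. 254.  80.] 0.87
[294. 106. 346. 301.] 0.69
[104. 168. 220. 221.] 0.63
[211 209 208 211 210 209 211 212 212 214 214 213 215 214 212 212 212 210
 208 212 210 144 101  99  98  98  97 151 151 150 150 150 184 150 150 149
 150 148 149 148 147 143 145 140 136 160  82 160 160 160 160 160 160 141
 141 141 141 157  76  89]
pics/w_2150.png [207 207 210 211 210 209 165 143 102 101  98  98  99  97  97  97  96  96
 133 150 149 150 150 149 150 150 149 149 149 184 164 149 150 149 148 149
 149 149 148 148 148 148 148 148 147] [211 210 209 207 208 189 161 161 106  95  92  92  92  91  91  91  91  90
 119 150 149 149 149 148 149 149 149 149 153 156 163 148 147 148 148 147
 147 147 147 147 147 146 146 146 146]
```

The ball is at row about 108, so the lean is about 46°. I tighten the grip and lift.

Request:
{"op": "send_rows", "data": {
  "plan": [
    {"offset": [0,0,0],"yaw": 0},
    {"offset": [0,0,0],"yaw": 0},
    {"offset": [0,0,0],"yaw": 0},
    {"offset": [0,0,-5],"yaw": 0},
    {"offset": [0,0,-10],"yaw": 0},
    {"offset": [0,0,-15],"yaw": 0},
    {"offset": [0,0,-15],"yaw": 0},
    {"offset": [0,0,-15],"yaw": 0},
    {"offset": [0,0,-15],"yaw": 0},
    {"offset": [0,0,-15],"yaw": 0},
    {"offset": [0,0,-15],"yaw": 0},
    {"offset": [0,0,-15],"yaw": 0},
    {"offset": [0,0,-8],"yaw": 0},
    {"offset": [0,0,-4],"yaw": 0},
    {"offset": [0,0,0],"yaw": 0},
    {"offset": [0,0,0],"yaw": 0},
    {"offset": [0,0,0],"yaw": 0},
    {"offset": [0,0,0],"yaw": 0}
  ],
  "squeeze": 45
}}

```text
time: 23.4
tool_pos: [0.5104, -0.1913, 0.2942]
tool_rot: [-3.141, -0.001, 1.915]
contact_force: [-0.1, -0.3, -2.2]
opening: 0.0235
grip_force: 45.0
```

```bash
python3 ang.py
python3 - <<'E'
from h import *
import glob
f=sorted(glob.glob('pics/w_*.png'))[-1];g=cv2.imread(f,0);print(f,g[90:180:2,318])
s=status.observe(); t=s['tool_pos'];M=R.from_euler('xyz',s['tool_rot']).as_matrix();gg=t+M@[-.0034,.001,.006]
S=info('scene');read_camera('scene');
for th in(0,40,45,50):
  u=M@[np.sin(np.radians(th)),0,np.cos(np.radians(th))]; print(th,proj('scene',gg+u*.1188,S),gg+u*.1188)
for l in('probe','plug_gauge'):
 for q in models.regions_of('scene',l): print(l,np.round(q['extent']),round(q['conf'],2))
E
```

```text
[ 0.51038107 -0.19128206  0.29422896] [-0.26279587 -0.24364694  2.22428105] 0.023469175533125445 23.4
0 ball c [318.2 206.9] shank end [318.1 215.3] origin [318.1 239.9]
15 ball c [318.2 175.1] shank end [318.2 188.8] origin [318.1 227.5]
30 ball c [318.2 143.4] shank end [318.2 163.1] origin [318.1 216.7]
40 ball c [318.3 121.9] shank end [318.2 146.5] origin [318.1 210.6]
45 ball c [318.3 111.1] shank end [318.2 138.5] origin [318.1 208. ]
50 ball c [318.3 100.3] shank end [318.2 130.6] origin [318.1 205.7]
[203. 157. 250. 180.] 0.86
[291. 106. 347. 300.] 0.82
[236.  67. 275. 100.] 0.66
[211 212 211 211 211 211 210 211 211 211 209 209 210 210 211 213 214 213
 213 211 211 208 102  99  99  99  97 152 151 150 150 150 150 150 150 150
 150 149 150 148 149 143 146 142 135 161  87 160 161 161 161 161 160 142
 141 141 141 160  78  90]
pics/w_2340.png [214 212 211 210 210 210 209 208 112 102 100  98  98  98  97  98  97  96
 109 151 150 150 150 150 150 150 149 149 149 150 149 150 149 149 149 149
 149 149 149 149 148 149 149 148 148]
0 [274.30848048 171.76121353] [ 0.51249097 -0.19412806  0.16963973]
40 [301.05728229 145.12500842] [ 0.48675418 -0.12224983  0.19747807]
45 [303.59051697 140.65485156] [ 0.4841812  -0.11505927  0.20448431]
50 [305.89943874 136.0058482 ] [ 0.48182416 -0.10847085  0.2121295 ]
probe [260.  98. 301. 138.] 0.74
probe [284. 150. 299. 191.] 0.65
probe [246. 156. 262. 199.] 0.64
plug_gauge [235. 184. 256. 225.] 0.87
```

The lean is about 45.6°, the tip is about 0.20 m above the bench, and the plug gauge is where it was. Handing in.

```bash
python3 -c "
from h import *
print(ticket.hand_in())"
```

```text
the job is handed in; nothing more can be done
None
```

The job is handed in at about 23 s: the probe was run along the seam from the nipple end at about 2 N (with a 0.4 s stop about 8 mm before the far end), lifted, and is held still at about 45° with its tip about 20 cm up; the plug gauge was checked and is unmoved.

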